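# Seat a connector carrier and throw the cam clamp

## Robot

A 6-joint arm with a two-finger parallel gripper is mounted at the origin on the work surface. World frame = base frame: x ahead of the robot, y to its left, z up, the work surface at z = 0. Lengths are in mm, angles in degrees, forces in N, time in s.
With the tool pointing down it reaches from about 375 to 975 mm from the base axis. Payload 3.8 kg.
Tool frame: the origin (TCP) lies at the centre of the arm's flange, where the gripper is bolted on; the fingertips stand 173 mm ahead of it and the grasp point (between the pads) lies 155 mm ahead of it; z points along the fingers, y is the direction in which the jaws open and shut (so a half turn about z gives the same grasp; the last joint's range is limited). The gripper opens to 85 mm and grips with 20 to 120 N. Pads are 22 mm wide; open, the fingers measure 114 mm over their backs; the gripper's body (76 mm by 85 mm) begins 54 mm behind the grasp point. The pads swing forward as they close: fully open they stand 13 mm farther back than shut.
Start: joints at [-71.843, 15.12, 91.902, -0, 72.978, -2.114], TCP at [233.859, -633.19, 404.68] pointing down, gripper open.
Joint ranges: [-150.88, 150.88], [-54.13, 125.18], [17.81, 147.31], [-75.09, 255.09], [0, 152.58], [-146.25, 146.25]. Speed limits (degrees/s): [147.25, 147.25, 180, 180, 180, 180].

## Interface

Orientations are given as [roll, pitch, yaw] about the fixed x, y, z axes, in that order (R = Rz(yaw) Ry(pitch) Rx(roll)).
In Python, from rig import ctrl, get_image, camera_params gives the robot as it stands.
- The arm moves only by the tool carry_out, never from a script. Its argument "deltas" is a list of rows, each an object with "offset": the shift along the tool's x, y, z in m, a list of three; "turn": the turn, a rotation vector about the tool's x, y, z in rad, a list of three. In form: [{"offset": [dx, dy, dz], "turn": [ax, ay, az]}, ...]. A call has 1 to 12 rows; each row shifts and turns the pose as measured when the row begins, along the tool's axes as they then stand; what a row does not reach is not made up. A row lasts 1/8 s, in which the tool goes at most 62.5 mm and 10.7 degrees, less where a joint would pass 70% of its speed; a pose out of reach is approached as far as the arm can. A call is refused whole if a number of a shift passes 0.0625 or a number of a turn 0.188, either way. A call with a gripper value outside its range is refused whole. "jaw" is the opening, from 0 (shut) to 1 (fully open), set as the call begins (left out, the last holds). The fingers move at their own pace and stop on an object; "newtons" is the grip in N (left out, the last holds). Time passes only in rows, so rows that do not move let the fingers close. It gives the time, the measured TCP pose, the force and the opening at its end, in the units of the state.
- ctrl.observe(): the state, without advancing time (a new reading comes with each control period).
- get_image(name): name is "side" or "top"; returns (picture, depth): 420x560x3 uint8, red, green, blue; 420x560 float32, mm along the optical axis (not along the pixel's ray), 0 where there is no reading.
- camera_params(name): a dict with "camera_matrix" (3x3 intrinsics, pixels), "cam_to_world" (4x4, takes a point from camera to world coordinates). Camera axes: x right, y up, looking along -z (the intrinsics and any distortion apply to the point x, -y, -z); pixel columns grow to the right and rows downward; lengths in mm; the calibration is good to about 2 mm. A picture is of the moment at which its call begins. camera_params takes no time and is no camera call.
- ctrl.hand_in(): hands the job in, once; it reports no verdict.
The state is a dict: "time": time; "joint_pos": joint angles; "joint_velocities": joint speeds; "tau": joint torques, N m; "tool_pos": TCP position; "eef_rot": TCP orientation; "wrist_force": force on the tool from outside, world axes, zero at the start; "moment": the same for the moment, N m; "gripper_width": finger opening in mm.
Only numpy, scipy, OpenCV 4.12 (cv2) and the standard library are available. Lean on these libraries where they do the work, as an engineer would, in place of code of your own. Each camera call takes 0.05 s, during which the arm holds its last target.

## Task

Slide the connector carrier gently along its nest until it is fully home against the end stop, with the stop's sensing pin pushed right in. Then throw the cam lever over so that it snaps past centre and clamps the carrier there, and let go. Use a light hand (never press the carrier with more than 18 N or the lever with more than 25 N) and leave the marker pen, the loose connector shell and the other things lying about where they are.

Things in the scene. Friction and masses are not known exactly. Their poses are not given: they have to be found in the camera images.
- fixture: Aluminium clamping fixture fixed to the table; base plate 150 (x) x 325 (y) x 15 mm. Origin on the table under the bridge. Local y runs along the nest, from its open loading end (-y) to the end stop (+y). The steel stop (44 wide, 34 mm high) sits on a track, its face anywhere between y = 14 and 82 mm: where it is set is not measured and must be felt. It is rigid.
- nest_floor (a point): Point on the nest's floor under the clamp foot, 15 mm above the table, above the fixture's origin; axes as the fixture's. The nest is a channel along y, 47 mm wide, between two white guide rails 12 mm high, from y = -170 to +45 mm. A steel bridge 110 mm wide (x) and 30 mm thick (y), crossbar 77 to 91 mm above the table, spans it at y = 0 and carries the cam clamp.
- carrier_center (a point): Centre of the connector carrier, a loose grey plastic block 44 (x) x 150 (y) x 36 (z) mm, about 0.25 to 0.5 kg, lying in the nest with its long side (its y) along the nest, 1.5 mm play on each side. It starts 25 to 111 mm short of home. Its square rear end (-y) sticks out of the bridge on the loading side, also when home, and can be pushed there.
- pin (a joint): Sensing pin in the middle of the end stop's face, m: 0 free (stands 6 mm out of the face), 0.006 flush with the face when the carrier is fully home. Very weak spring (0.25 N).
- lever (a joint): Cam lever, rad: 0 open (handle up, leaning 0.18 rad from vertical to the fixture's -y), dead centre at 1.5, closed at its stop at 1.7 (handle 0.05 rad above level, pointing to +y). Turns about the fixture's x axis through lever_pivot, up and over from -y to +y. A spring resists, at most about 8 N at lever_grip near 0.8 rad; let go before centre it springs back; past it, it snaps shut and stays.
- lever_pivot (a point): Pivot of the cam lever, on the bridge's centre line 112 mm above the table (21 mm above the crossbar).
- lever_grip (a point): Point on the axis of the lever's round black handle, 85 mm from the pivot; the handle grip is 16 mm in diameter and ends 111 mm from the pivot. Thinner steel stem (10 mm) nearer the pivot.
- foot: Rubber foot, 22 mm in diameter, under the bridge; origin at the middle of its underside. The cam drives it down on the carrier's top; open it hangs 7 mm above it; clamped it presses with about 20 N.
- marker: Loose marker pen, 120 mm long, 15 mm thick, lying on the fixture's base plate beyond the rail (+x side), along y; origin under its middle.
- shell: Loose white connector shell 20 x 34 x 16 mm, lying on the fixture's base plate on its -x side; origin under its middle.
- screwdriver: Loose screwdriver on the table to the right of the fixture.
- wrench: Loose wrench on the table to the left.
- spare_block: Loose spare grey block, 44 x 85 x 30 mm, shorter than the carrier, on the table to the left; not needed.
- screw_cup: Small black cup, 60 mm wide, 45 mm high, on the table to the left.
Mind the look-alikes: they are no part of the job. Leave any orange look-alike of the part that bears carrier_center alone.

How it is judged (in metres and radians):
On the way, in this order (a step that is already met when the one before it is completed fails the run):
1. carrier fully home against the end stop, pin pushed in, lever still open (value of joint pin above 0.0045 m and value of joint lever below 0.4 rad), for 0.2 s.
2. lever past centre and at its closed stop, foot pressing the carrier (value of joint lever above 1.6 rad and contact force between foot and carrier above 8 N and value of joint pin above 0.0045 m), for 0.2 s.
At the end, for the whole second after the job is handed in: The lever is closed past centre (over 1.6 rad), the foot presses the carrier with more than 8 N, the carrier lies flat and at rest, home against the stop (pin in by more than 4.5 mm) (all of step 2 and linear speed of carrier below 0.01 m/s and angle between carrier_center's own z axis and vertical below 0.05 rad); the robot touches nothing.
It fails at once if carrier pushed harder than 18 N (contact force between any of the fingers, the arm and carrier above 18 N).
It fails at once if lever pushed harder than 25 N (contact force between any of the fingers, the arm and lever above 25 N).
It fails at once if a bystander moved by more than 15 mm (distance of any of marker, shell, screwdriver, wrench, spare_block, screw_cup from where it was at the start of the episode above 0.015 m).
It also fails if it takes over 51 s, if anything falls off the work surface, if the arm or the gripper's body presses on something with over 40 N, if the wrist force passes 120 N, or if a joint passes its speed limit or range.

## Working session

There is one attempt and no reset: what is moved stays moved. The work goes in short steps, Python scripts to look and compute and a tool call to move; the robot and the scene stay as the last step left them, time stands still between calls to the robot, and variables do not carry over. Pictures are saved under pics/ and viewed, and the job is handed in when it is done.

Besides the shell and the picture viewer there is one more tool, called after "Call:" as a command line: name --argument value ..., lists and objects as JSON in quotes. carry_out: Moves the arm, as the interface text tells. Its arguments: {"type":"object","properties":{"deltas":{"type":"array","items":{"type":"object","properties":{"offset":{"type":"array","items":{"type":"number"}},"turn":{"type":"array","items":{"type":"number"}}}}},"jaw":{"type":"number"},"newtons":{"type":"number"}},"required":["deltas"]}

```bash
mkdir -p pics; ls
python3 - <<'E'
from rig import ctrl,get_image,camera_params
import cv2,numpy as np
print(ctrl.observe())
for n in("side","top"):
    p,d=get_image(n);cv2.imwrite(f"pics/{n}0.png",p[:,:,::-1]);np.save(f"{n}0.npy",d);np.save(f"{n}0p.npy",p)
    c=camera_params(n);print(n,c)
E
```

```text
pics
{'time': 0.0, 'joint_pos': array([-7.18444120e+01,  1.51697472e+01,  9.19817217e+01,  3.04986656e-04,
        7.29769359e+01, -2.11461992e+00]), 'joint_velocities': array([ 0.01377507,  0.16064346,  0.0071877 , -0.01031091, -0.03091456,
       -0.05308598]), 'tau': array([ 1.01563401e-03, -5.15110338e+01, -3.67314327e+01, -2.25904555e-04,
        1.29228106e-02, -1.78079716e-05]), 'tool_pos': array([ 233.73983024, -632.87198455,  403.35025581]), 'eef_rot': array([-1.79871693e+02, -5.02919038e-03,  2.02701127e+01]), 'wrist_force': array([-0.19825496,  0.28642007,  0.34003932]), 'moment': array([ 0.02806403, -0.01453061,  0.00479224]), 'gripper_width': 85.6141740700175}
side {'camera_matrix': array([[464.3516063 ,   0.        , 280.57739147],
       [  0.        , 464.3516063 , 216.22652721],
       [  0.        ,   0.        ,   1.        ]]), 'cam_to_world': array([[-8.98264867e-01,  3.12830952e-01, -3.08637367e-01,
        -5.10886615e+00],
       [-4.39361126e-01, -6.53779464e-01,  6.16063482e-01,
         9.12536817e+02],
       [-9.05704726e-03,  6.88991443e-01,  7.24712882e-01,
         1.18912437e+03],
       [ 0.00000000e+00,  0.00000000e+00,  0.00000000e+00,
         1.00000000e+00]])}
top {'camera_matrix': array([[415.64536559,   0.        , 276.53504948],
       [  0.        , 415.64536559, 212.68936961],
       [  0.        ,   0.        ,   1.        ]]), 'cam_to_world': array([[-5.10116523e-03,  9.87179386e-01, -1.59533189e-01,
         2.58325269e+02],
       [-9.99912385e-01, -3.08674131e-03,  1.28722488e-02,
         5.97615960e+01],
       [ 1.22147809e-02,  1.59584875e-01,  9.87108640e-01,
         1.14108021e+03],
       [ 0.00000000e+00,  0.00000000e+00,  0.00000000e+00,
         1.00000000e+00]])}
```

View pics/side0.png

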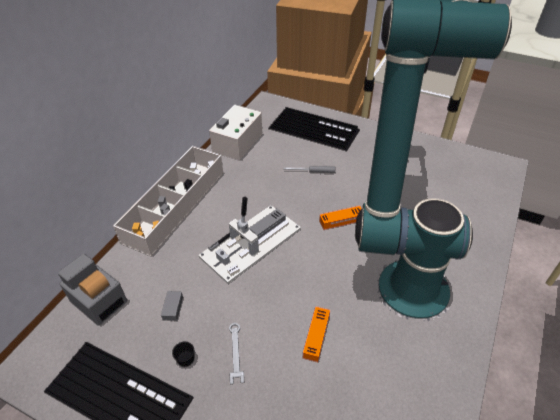

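View pics/top0.png

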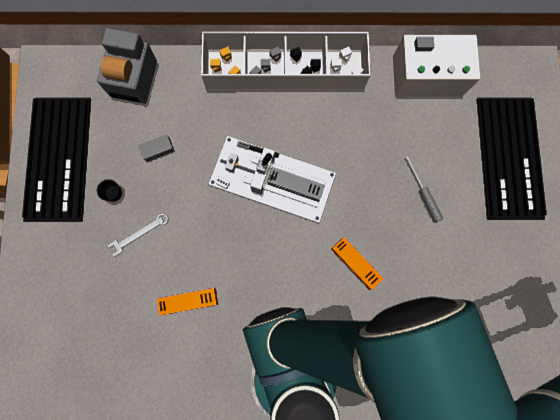

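The top view shows the fixture around (272,178). The grey carrier is in its nest at (297,184), with its loading end to the right. Two orange look-alikes lie at (357,263) and (187,301), and the spare grey block is at (155,148). Next I'll check a close crop.

```bash
cat > h.py <<'E'
import numpy as np,cv2
from rig import camera_params
def px2w(n,u,v,d):
    c=camera_params(n);K=c["camera_matrix"];T=c["cam_to_world"]
    x=(u-K[0,2])/K[0,0]*d;y=(v-K[1,2])/K[1,1]*d
    return (T@np.array([x,-y,-d,1]))[:3]
def px2z(n,u,v,z):
    c=camera_params(n);T=c["cam_to_world"];o=T[:3,3]
    r=px2w(n,u,v,1.)-o
    return o+r*(z-o[2])/r[2]
def w2px(n,p):
    c=camera_params(n);K=c["camera_matrix"];T=c["cam_to_world"]
    q=np.linalg.inv(T)@np.append(p,1);d=-q[2]
    return K[0,0]*q[0]/d+K[0,2],-K[1,1]*q[1]/d+K[1,2]
E
python3 - <<'E'
import cv2,numpy as np
p=np.load("top0p.npy")[:,:,::-1]
cv2.imwrite("pics/top0c.png",cv2.resize(p[130:226,202:342],None,fx=5.6,fy=5.6,interpolation=cv2.INTER_CUBIC))
p=np.load("side0p.npy")[:,:,::-1]
cv2.imwrite("pics/side0c.png",cv2.resize(p[190:285,190:310],None,fx=6,fy=6,interpolation=cv2.INTER_CUBIC))
E
```

```text
(no output)
```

View pics/top0c.png

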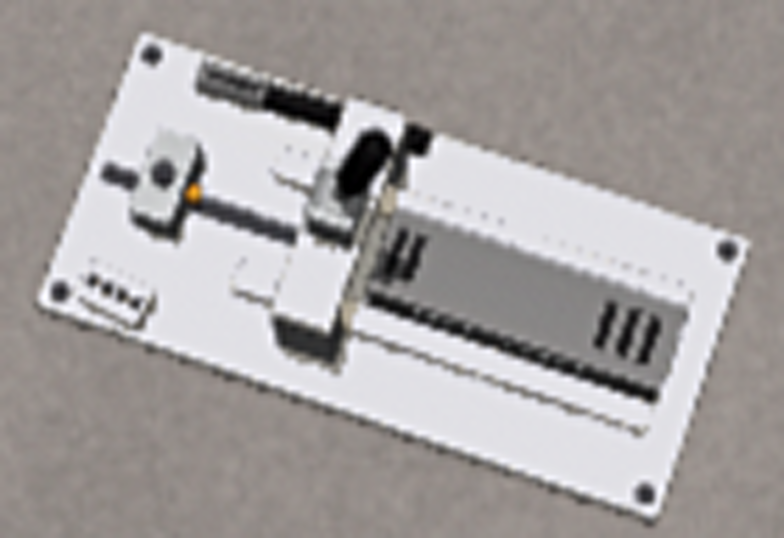

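View pics/side0c.png

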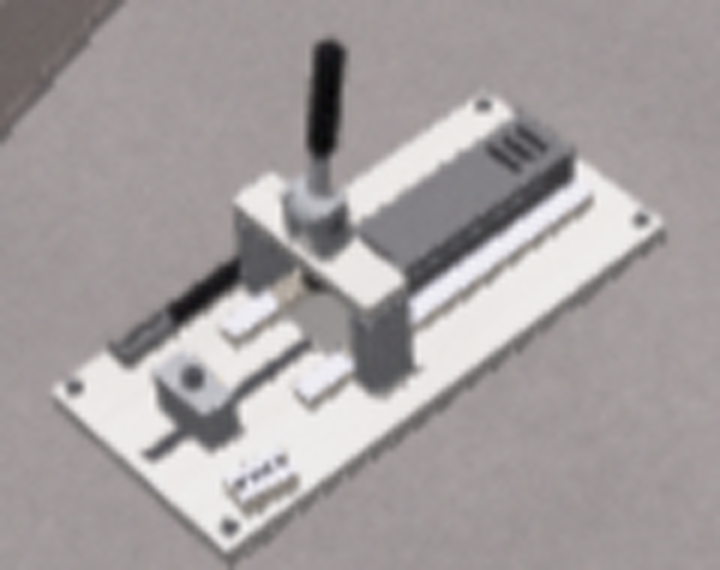

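Run:
```python
from h import *
f=lambda u,v:(202+(u)/5.6-.41,130+v/5.6-.41)
g=lambda u,v:(190+u/6-.42,190+v/6-.42)
np.set_printoptions(precision=1,suppress=True)
C={}
for nm,p,z in[("UL",(140,33),15),("UR",(748,240),15),("LR",(655,522),15),("LL",(38,308),15),("carRearU",(689,305),51),("carRearL",(660,390),51),("brFL",(275,315),91),("brFR",(340,330),91),("brBR",(405,115),91),("brBL",(350,95),91),("railend",(645,432),27),("handletip",(375,140),190+31)]:
    C[nm]=px2z("top",*f(*p),z);print(nm,C[nm])
for nm,p,z in[("L",(52,390),15),("bot",(230,550),15),("R",(665,222),15),("top",(490,92),15),("car R",(575,150),51),("car T",(520,105),51),("brN",(370,300),91),("brR",(410,275),91),("brL",(235,195),91),("brT",(270,172),91)]:
    C["s"+nm]=px2z("side",*g(*p),z);print("s",nm,C["s"+nm])
for q in(("UL","UR","LR","LL"),("sL","stop","sR","sbot")):
    P=[C[k] for k in q]
    c=sum(P)/4; yd=(P[0]+P[3]-P[1]-P[2])/2
    print(c,np.linalg.norm(yd),np.degrees(np.arctan2(-yd[0],yd[1])),np.linalg.norm(P[0]-P[3]))
```

```text
UL [661.7 185.1  15. ]
UR [ 553.7 -119.3   15. ]
LR [411.9 -69.8  15. ]
LL [519.7 233.4  15. ]
carRearU [512.1 -84.3  51. ]
carRearL [470.6 -69.4  51. ]
brFL [498.5 112.5  91. ]
brFR [491.4  82.5  91. ]
brBR [594.3  52.1  91. ]
brBL [604.1  77.9  91. ]
railend [454.5 -64.5  27. ]
handletip [542.1  65.4 221. ]
s L [660.3 183.7  15. ]
s bot [519.9 233.   15. ]
s R [412.4 -71.   15. ]
s top [ 549.5 -121.3   15. ]
s car R [468.2 -69.   51. ]
s car T [512.2 -87.6  51. ]
s brN [500.9 108.7  91. ]
s brR [490.2  84.5  91. ]
s brL [602.1  74.7  91. ]
s brT [593.6  51.8  91. ]
[536.8  57.4  15. ] 322.39650250247064 -19.559556160586915 149.99838362153565
[535.5  56.1  15. ] 323.4594657666589 -19.720960958334597 148.82729064830792
```

Run:
```python
from h import *
np.set_printoptions(precision=1,suppress=True)
f=lambda u,v:(202+(u)/5.6-.41,130+v/5.6-.41)
g=lambda u,v:(190+u/6-.42,190+v/6-.42)
O=np.array([546.8,80.6,0]);a=np.radians(19.6);X=np.array([np.cos(a),-np.sin(a),0]);Y=np.array([np.sin(a),np.cos(a),0])
L=lambda p:np.array([(p-O)@X,(p-O)@Y,p[2]])
for nm,n,p,z in[("pin","top",f(193,193),33),("stopR-U top","top",f(203,145),49),("stopR-L top","top",f(185,215),49),("stop L","top",f(160,130),49),("sstop N","side",g(240,380),49),("sstop R","side",g(208,353),49),("stop bot","side",g(240,418),15),("rail","side",g(318,395),27),("marker","top",f(200,75),27),("marker2","top",f(430,140),27),("tipside","side",g(330,50),221),("carrier front","top",f(690,305),51),("handle top","top",f(375,138),221)]:
    print(nm,L(px2z(n,*p,z)))
from rig import ctrl
s=ctrl.observe();print(L(s["tool_pos"]))
for y in(-230,):
    print(O+Y*y)
# handle depth
d=np.load("top0.npy")
for u,v in((269,155),(265,160),(268,158)):
    print(L(px2w("top",u,v,d[v,u])))
```

```text
pin [-0.4 79.8 33. ]
stopR-U top [20.  80.7 49. ]
stopR-L top [-15.8  76.8  49. ]
stop L [ 20.1 103.   49. ]
sstop N [-17.3  74.2  49. ]
sstop R [ 8.8 74.4 49. ]
stop bot [-14.   75.4  15. ]
rail [-39.4  41.1  27. ]
marker [59.1 98.5 27. ]
marker2 [ 65.7 -20.4  27. ]
tipside [ -4.5 -14.8 221. ]
carrier front [  22.8 -167.4   51. ]
handle top [  1.5 -15.6 221. ]
[ -55.5 -777.2  403.5]
[ 469.6 -136.1    0. ]
[  0.4 -17.1 219.9]
[ -7.7  -9.9 197.4]
[ -6.3 -17.  217.1]
```

Call:
carry_out --deltas '[{"offset": [0,0,0],"turn": [0,0,0.174]},{"offset": [0,0,0],"turn": [0,0,0.174]},{"offset": [0,0,0],"turn": [0,0,0.174]},{"offset": [0,0,0],"turn": [0,0,0.174]}]' --jaw 0 --newtons 30

```text
time: 0.6
tool_pos: [233.5, -632.1, 400.1]
eef_rot: [-179.7, 0.3, -20.9]
wrist_force: [0.6, 0.3, -0.1]
gripper_width: 12.1
```

```bash
cat >> h.py <<'E'
from rig import ctrl
from scipy.spatial.transform import Rotation as R
np.set_printoptions(precision=2,suppress=True)
O=np.array([546.8,80.6,0]);a=np.radians(19.6)
F=np.array([[np.cos(a),np.sin(a),0],[-np.sin(a),np.cos(a),0],[0,0,1]])  # cols X,Y,Z
def rep(tl=None,tilt=0):
    s=ctrl.observe();Rt=R.from_euler("xyz",s["eef_rot"],degrees=True).as_matrix()
    p=s["tool_pos"];l=F.T@(p-O);tip=F.T@(p+Rt@[0,0,173]-O)
    print("t",s["time"],"L",l,"tip",tip,"F_L",F.T@s["wrist_force"],"rot",s["eef_rot"],"w",s["gripper_width"],"j",s["joint_pos"])
    # desired orientation: cols X, -(Y) tilted, z
    t=np.radians(tilt);z=np.array([0,np.sin(t),-np.cos(t)]);x=np.array([1,0,0]);y=np.cross(z,x)
    Rd=F@np.stack([x,y,z],1)
    print("rotvec needed",(R.from_matrix(Rt.T@Rd)).as_rotvec())
    if tl is not None:
        print("delta tool mm (current axes)",Rt.T@F@(np.array(tl)-tip), "in desired axes(tip)",Rd.T@F@(np.array(tl)-tip))
E
python3 -c "
from h import *
rep([0,-245,230],0)"
```

```text
t 0.6 L [ -56.05 -776.47  400.11] tip [ -56.86 -775.42  227.12] F_L [ 0.49  0.51 -0.05] rot [-179.66    0.28  -20.87] w 12.13264832200633 j [-71.84  15.29  92.17   0.    72.98  39.03]
rotvec needed [-0.01  0.   -0.02]
delta tool mm (current axes) [  45.12 -531.55    0.08] in desired axes(tip) [  56.86 -530.42   -2.88]
```

Call:
carry_out --deltas '[{"offset": [0.005,-0.03,-0.002],"turn": [0,0,-0.02]},{"offset": [0.006,-0.058,-0.001],"turn": [0,0,0]},{"offset": [0.006,-0.058,-0.001],"turn": [0,0,0]},{"offset": [0.006,-0.058,-0.001],"turn": [0,0,0]},{"offset": [0.006,-0.058,-0.001],"turn": [0,0,0]},{"offset": [0.006,-0.058,-0.001],"turn": [0,0,0]},{"offset": [0.006,-0.058,-0.001],"turn": [0,0,0]},{"offset": [0.006,-0.058,-0.001],"turn": [0,0,0]},{"offset": [0.006,-0.058,-0.001],"turn": [0,0,0]},{"offset": [0.004,-0.03,-0.001],"turn": [0,0,0]}]'

```text
time: 1.85
tool_pos: [469.4, -146.0, 409.8]
eef_rot: [-179.4, 0.5, -20.2]
wrist_force: [0.4, -0.7, 0.9]
gripper_width: 0.3
```

```bash
python3 -c "
from h import *
rep([0,-245,230],10)"
```

```text
t 1.85 L [   3.1  -239.39  409.79] tip [   1.55 -237.56  236.8 ] F_L [ 0.62 -0.5   0.91] rot [-179.4     0.52  -20.16] w 0.34066885437904526 j [-20.39  -5.06 113.21   0.63  72.37  89.58]
rotvec needed [ 0.16  0.01 -0.01]
delta tool mm (current axes) [-1.42  7.53  6.74] in desired axes(tip) [-1.55  8.51  5.41]
```

Call:
carry_out --deltas '[{"offset": [-0.001,0.005,0],"turn": [0.16,0.01,-0.01]},{"offset": [0,0,0],"turn": [0,0,0]}]'

```text
time: 2.1
tool_pos: [467.6, -146.5, 409.0]
eef_rot: [-170.0, -0.0, -19.2]
wrist_force: [0.1, -0.5, -0.6]
gripper_width: -0.4
```

```bash
python3 -c "
from h import *
rep([0,-215,32],10)"
```

```text
t 2.1 L [   1.62 -240.54  409.  ] tip [   1.54 -210.64  238.61] F_L [ 0.25 -0.44 -0.63] rot [-170.05   -0.04  -19.23] w -0.3928016584468897 j [-23.84  -5.29 113.79  10.41  72.55  82.17]
rotvec needed [0.   0.   0.01]
delta tool mm (current axes) [ -1.7   39.99 202.75] in desired axes(tip) [ -1.54  40.17 202.71]
```

Call:
carry_out --deltas '[{"offset": [0,0.01,0.05],"turn": [0,0,0]},{"offset": [0,0.01,0.05],"turn": [0,0,0]},{"offset": [0,0.01,0.05],"turn": [0,0,0]},{"offset": [0,0.007,0.03],"turn": [0,0,0]},{"offset": [0,0.002,0.01],"turn": [0,0,0]}]'

```text
time: 2.72
tool_pos: [465.9, -155.6, 211.9]
eef_rot: [-170.8, -0.2, -19.4]
wrist_force: [-0.4, 0.0, 0.8]
gripper_width: 0.6
```

```bash
python3 -c "
from h import *
rep([0,-215,32],10)
from rig import get_image
p,d=get_image('side');cv2.imwrite('pics/s1.png',cv2.resize(p[120:300,180:400,::-1],None,fx=3.5,fy=3.3,interpolation=3))
"
```

```text
t 2.725 L [   3.01 -249.64  211.92] tip [   3.65 -222.05   41.13] F_L [-0.41 -0.11  0.82] rot [-170.82   -0.24  -19.43] w 0.6010984477930347 j [-24.62   7.45 123.95  12.03  49.82  76.91]
rotvec needed [ 0.01 -0.    0.  ]
delta tool mm (current axes) [-3.67 -5.51 10.12] in desired axes(tip) [-3.65 -5.35 10.22]
```

View pics/s1.png

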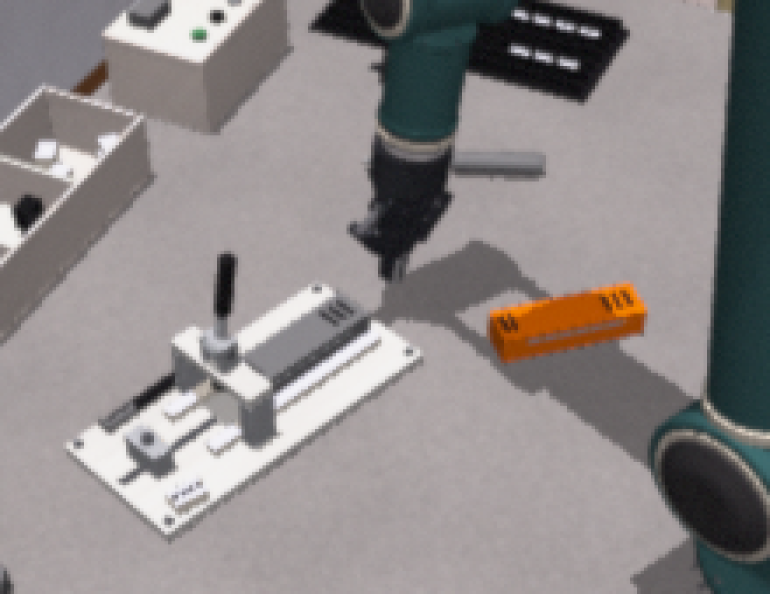

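The side view shows the closed finger at crop (395,270), behind the carrier's rear end at (365,310). The bridge and lever are clear of the arm. I'll lower and approach.

Call:
carry_out --deltas '[{"offset": [-0.002,-0.01,0.008],"turn": [0,0,0]},{"offset": [-0.002,-0.01,0.004],"turn": [0,0,0]},{"offset": [0,-0.005,0.001],"turn": [0,0,0]}]'

```text
time: 3.15
tool_pos: [472.9, -128.2, 205.2]
eef_rot: [-170.9, -0.5, -19.5]
wrist_force: [0.6, -0.3, -0.1]
gripper_width: -0.0
```

```bash
python3 -c "
from h import *
rep([0,-190,32],10)
"
```

```text
t 3.15 L [   0.45 -221.45  205.24] tip [   1.92 -194.     34.44] F_L [ 0.66 -0.04 -0.15] rot [-170.87   -0.51  -19.48] w -0.019296690237799546 j [-21.32   7.69 124.58  12.31  48.18  79.85]
rotvec needed [ 0.02 -0.01  0.  ]
delta tool mm (current axes) [-1.93 -3.57  3.03] in desired axes(tip) [-1.92 -3.52  3.1 ]
```

Call:
carry_out --deltas '[{"offset": [-0.001,-0.004,0.001],"turn": [0.01,-0.005,0]},{"offset": [0,-0.004,0.001],"turn": [0,0,0]},{"offset": [0,-0.004,0.001],"turn": [0,0,0]},{"offset": [0,-0.004,0.001],"turn": [0,0,0]},{"offset": [0,-0.004,0.001],"turn": [0,0,0]}]'

```text
time: 3.78
tool_pos: [480.6, -107.9, 206.1]
eef_rot: [-170.4, -0.5, -19.3]
wrist_force: [-0.3, -3.9, 2.6]
gripper_width: -0.2
```

```bash
python3 -c "
from h import *
rep([0,-190,32],10)
"
```

```text
t 3.775 L [   0.91 -199.77  206.07] tip [   2.39 -170.84   35.51] F_L [ 1.   -3.8   2.65] rot [-170.38   -0.54  -19.34] w -0.16162280217068103 j [-18.95   7.76 124.41  13.01  47.96  81.61]
rotvec needed [ 0.01 -0.01  0.01]
delta tool mm (current axes) [-2.51 19.47  0.24] in desired axes(tip) [-2.39 19.48  0.13]
```

Call:
carry_out --deltas '[{"offset": [-0.001,-0.004,0.001],"turn": [0,0,0]},{"offset": [0,-0.004,0.001],"turn": [0,0,0]},{"offset": [0,-0.004,0.001],"turn": [0,0,0]},{"offset": [0,-0.004,0.001],"turn": [0,0,0]}]'

```text
time: 4.28
tool_pos: [486.2, -92.6, 206.1]
eef_rot: [-170.5, -0.7, -19.3]
wrist_force: [-4.2, -5.6, 5.9]
gripper_width: -0.2
```

```bash
python3 -c "
from h import *
rep([0,-190,32],10)
"
```

```text
t 4.275 L [   1.01 -183.5   206.1 ] tip [   3.03 -154.97   35.48] F_L [-2.09 -6.7   5.91] rot [-170.51   -0.73  -19.32] w -0.19313641283619198 j [-16.99   7.84 124.31  12.88  47.46  83.57]
rotvec needed [ 0.01 -0.01  0.01]
delta tool mm (current axes) [-3.24 35.1  -2.38] in desired axes(tip) [-3.03 35.1  -2.66]
```

```bash
python3 -c "
from h import *
from rig import get_image
p,d=get_image('side');cv2.imwrite('pics/s2.png',cv2.resize(p[180:300,180:320,::-1],None,fx=5.5,fy=5,interpolation=2))
p,d=get_image('top');cv2.imwrite('pics/t2.png',cv2.resize(p[125:230,200:345,::-1],None,fx=5.4,fy=5.4,interpolation=2))
"
```

```text
(no output)
```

View pics/s2.png

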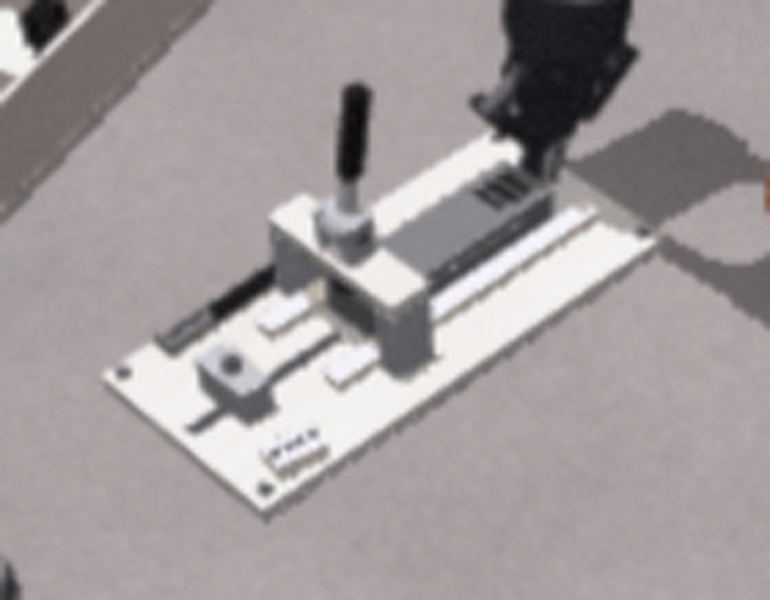

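View pics/t2.png

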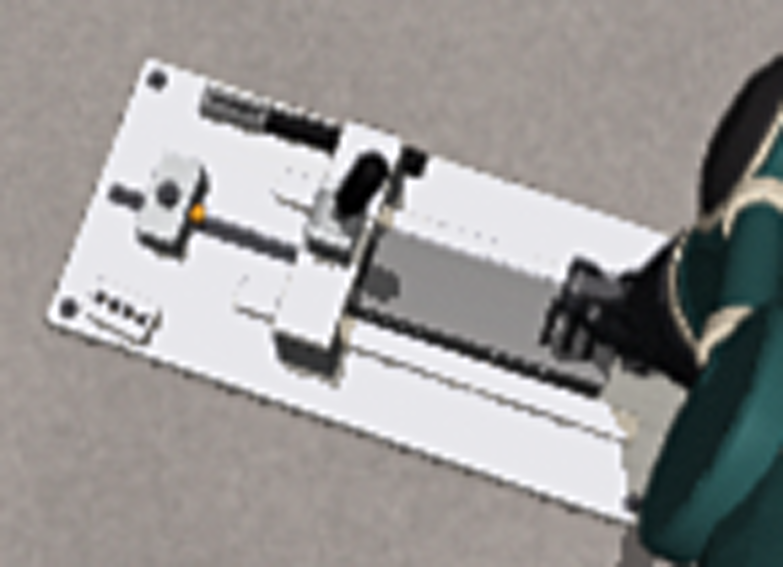

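The side view shows the carrier's front now under the bridge at (350,300), so it is sliding. The top view shows the pin, orange, still out at (197,213). The tool is pressing down slightly, so I'll ease that off.

Call:
carry_out --deltas '[{"offset": [0,-0.004,0.0003],"turn": [0,0,0]},{"offset": [0,-0.004,0.0005],"turn": [0,0,0]},{"offset": [0,-0.004,0.0005],"turn": [0,0,0]},{"offset": [0,-0.004,0.0005],"turn": [0,0,0]}]'

```text
time: 4.88
tool_pos: [491.3, -75.8, 206.1]
eef_rot: [-170.4, -0.6, -19.4]
wrist_force: [-1.2, -2.3, 1.6]
gripper_width: 0.0
```

```bash
python3 -c "
from h import *
rep([0,-190,32],10)
"
```

```text
t 4.875 L [   0.12 -165.93  206.1 ] tip [   1.8  -137.22   35.5 ] F_L [-0.32 -2.59  1.65] rot [-170.45   -0.61  -19.35] w 0.005846262514646073 j [-14.96   7.99 124.14  12.95  47.26  85.59]
rotvec needed [ 0.01 -0.01  0.01]
delta tool mm (current axes) [-2.06 52.62 -5.32] in desired axes(tip) [-1.8  52.59 -5.71]
```

Call:
carry_out --deltas '[{"offset": [0,-0.004,0.0005],"turn": [0,0,0]},{"offset": [0,-0.004,0.0005],"turn": [0,0,0]},{"offset": [0,-0.004,0.0005],"turn": [0,0,0]},{"offset": [0,-0.004,0.0005],"turn": [0,0,0]},{"offset": [0,-0.004,0.0005],"turn": [0,0,0]},{"offset": [0,-0.004,0.0005],"turn": [0,0,0]},{"offset": [0,-0.004,0.0005],"turn": [0,0,0]}]'

```text
time: 5.75
tool_pos: [500.3, -46.4, 206.2]
eef_rot: [-170.4, -0.4, -19.3]
wrist_force: [-1.0, -0.5, -1.0]
gripper_width: -0.4
```

```bash
python3 -c "
from h import *
rep([0,-190,32],10)
from rig import get_image
p,d=get_image('side');cv2.imwrite('pics/s3.png',cv2.resize(p[180:300,180:320,::-1],None,fx=5.5,fy=5,interpolation=2))
"
```

```text
t 5.75 L [  -1.15 -135.26  206.21] tip [   0.   -106.45   35.63] F_L [-0.79 -0.76 -0.99] rot [-170.42   -0.43  -19.35] w -0.3505370604417493 j [-11.41   8.4  123.64  12.96  46.93  89.12]
rotvec needed [ 0.01 -0.01  0.01]
delta tool mm (current axes) [ -0.4   82.98 -10.33] in desired axes(tip) [ -0.    82.91 -10.93]
```

View pics/s3.png

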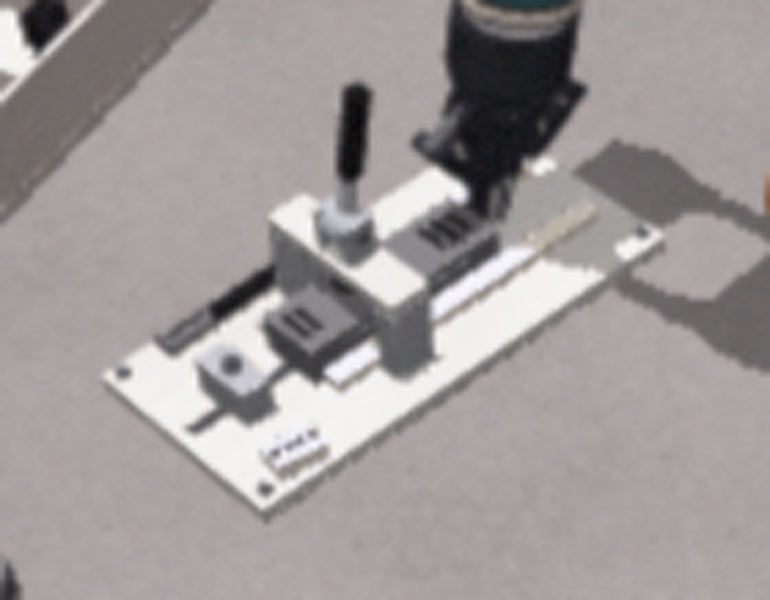

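The side view shows the carrier's front at about (320,375), roughly 20 mm short of the stop at (265,395). I'll slow down.

Call:
carry_out --deltas '[{"offset": [0,-0.003,0.0004],"turn": [0,0,0]},{"offset": [0,-0.003,0.0004],"turn": [0,0,0]},{"offset": [0,-0.003,0.0004],"turn": [0,0,0]},{"offset": [0,-0.002,0.0003],"turn": [0,0,0]}]'

```text
time: 6.3
tool_pos: [504.4, -35.0, 206.6]
eef_rot: [-170.4, -0.4, -19.4]
wrist_force: [-0.3, -0.6, -1.6]
gripper_width: -0.1
```

```bash
python3 -c "
from h import *
rep([0,-190,32],10)
from rig import get_image
p,d=get_image('side');cv2.imwrite('pics/s4.png',cv2.resize(p[225:285,205:285,::-1],None,fx=10,fy=10,interpolation=2))
"
```

```text
t 6.3 L [  -1.18 -123.12  206.63] tip [ -0.03 -94.27  36.06] F_L [-0.08 -0.69 -1.58] rot [-170.4    -0.43  -19.35] w -0.09016222264276162 j [-10.03   8.61 123.34  12.95  46.79  90.5 ]
rotvec needed [ 0.01 -0.01  0.01]
delta tool mm (current axes) [ -0.42  95.07 -11.96] in desired axes(tip) [  0.03  94.98 -12.62]
```

View pics/s4.png

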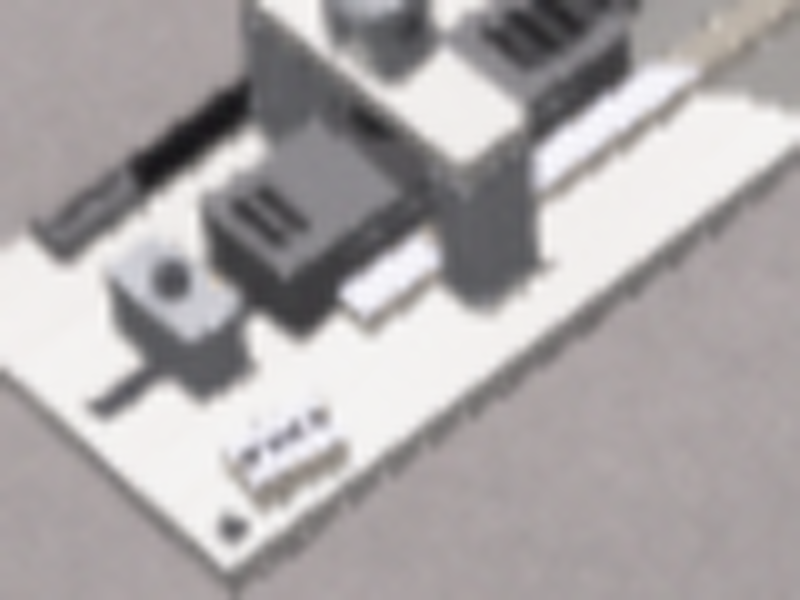

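```bash
python3 -c "
from h import *
g=lambda u,v:(205+u/10-.45,225+v/10-.45)
L=lambda p:F.T@(p-O)
for p,z in(((285,278),51),((205,200),51),((243,293),49),((300,335),15),((200,252),49),((530,130),91)): print(L(px2z('side',*g(*p),z)))
for p in(((640,15),),): print(L(px2z('side',*g(*p[0]),51)))
"
```

```text
[-24.59  65.86  51.  ]
[18.   63.25 51.  ]
[-18.55  78.26  49.  ]
[-21.53  60.86  15.  ]
[ 3.9  77.23 49.  ]
[-60.34  -8.51  91.  ]
[-21.87 -90.54  51.  ]
```

Call:
carry_out --deltas '[{"offset": [0,-0.002,0.0003],"turn": [0,0,0]},{"offset": [0,-0.002,0.0003],"turn": [0,0,0]},{"offset": [0,-0.002,0.0003],"turn": [0,0,0]},{"offset": [0,-0.001,0.0002],"turn": [0,0,0]}]'

```text
time: 6.85
tool_pos: [506.9, -27.8, 206.7]
eef_rot: [-170.4, -0.4, -19.4]
wrist_force: [-1.3, -2.2, -1.5]
gripper_width: -0.1
```

```bash
python3 -c "
from h import *
rep()
"
```

```text
t 6.85 L [  -1.21 -115.52  206.71] tip [ -0.06 -86.65  36.14] F_L [-0.49 -2.48 -1.52] rot [-170.4    -0.43  -19.36] w -0.1298572522908036 j [ -9.17   8.77 123.14  12.94  46.69  91.38]
rotvec needed [-0.17 -0.01  0.  ]
```

Call:
carry_out --deltas '[{"offset": [0,-0.001,0.0002],"turn": [0,0,0]},{"offset": [0,-0.001,0.0002],"turn": [0,0,0]},{"offset": [0,-0.001,0.0002],"turn": [0,0,0]}]'

```text
time: 7.22
tool_pos: [508.0, -24.8, 206.7]
eef_rot: [-170.4, -0.4, -19.4]
wrist_force: [-0.2, -1.4, -0.6]
gripper_width: 0.1
```

Call:
carry_out --deltas '[{"offset": [0,-0.001,0.0002],"turn": [0,0,0]},{"offset": [0,-0.001,0.0002],"turn": [0,0,0]}]'

```text
time: 7.48
tool_pos: [508.7, -22.9, 206.7]
eef_rot: [-170.4, -0.4, -19.4]
wrist_force: [-0.3, -2.4, -0.5]
gripper_width: -0.0
```

```bash
python3 -c "
from h import *
rep()
"
```

```text
t 7.475 L [  -1.16 -110.24  206.67] tip [  0.02 -81.41  36.09] F_L [ 0.52 -2.38 -0.55] rot [-170.41   -0.44  -19.36] w -0.015328898880413198 j [ -8.57   8.9  122.99  12.9   46.6   91.99]
rotvec needed [-0.17 -0.01  0.  ]
```

Nearly there. Small steps from here, watching the force.

Call:
carry_out --deltas '[{"offset": [0,-0.001,0.0002],"turn": [0,0,0]},{"offset": [0,-0.001,0.0002],"turn": [0,0,0]}]'

```text
time: 7.72
tool_pos: [509.5, -20.9, 206.7]
eef_rot: [-170.4, -0.4, -19.4]
wrist_force: [-1.1, -2.3, -0.2]
gripper_width: -0.3
```

Call:
carry_out --deltas '[{"offset": [0,-0.001,0.0002],"turn": [0,0,0]}]'

```text
time: 7.85
tool_pos: [509.8, -20.0, 206.7]
eef_rot: [-170.4, -0.5, -19.3]
wrist_force: [-2.3, -5.8, 1.1]
gripper_width: 0.3
```

Call:
carry_out --deltas '[{"offset": [0,-0.001,0.0002],"turn": [0,0,0]}]'

```text
time: 7.98
tool_pos: [510.0, -19.6, 206.7]
eef_rot: [-170.5, -0.5, -19.3]
wrist_force: [-3.3, -8.6, 3.1]
gripper_width: -0.4
```

```bash
python3 -c "
from h import *
rep()
from rig import get_image
p,d=get_image('side');cv2.imwrite('pics/s5.png',cv2.resize(p[225:285,205:285,::-1],None,fx=10,fy=10,interpolation=2))
"
```

```text
t 7.975 L [  -1.05 -106.78  206.72] tip [  0.14 -78.36  36.07] F_L [-0.21 -9.25  3.14] rot [-170.55   -0.46  -19.28] w -0.40698849921724084 j [ -8.13   8.99 122.87  12.7   46.56  92.48]
rotvec needed [-0.16 -0.01  0.01]
```

View pics/s5.png

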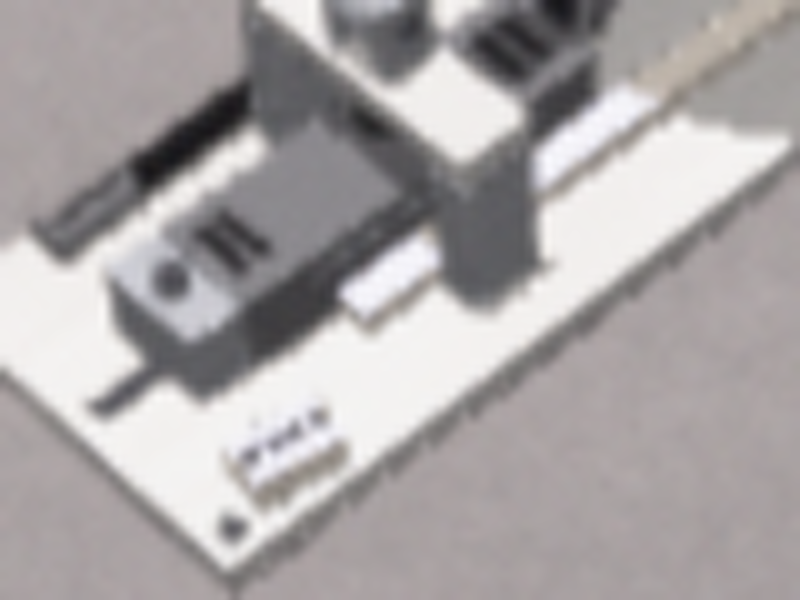

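The crop shows the carrier's front meeting the stop face at (245,310) with no gap, and the force jumped to 9 N. One more light push and a hold.

Call:
carry_out --deltas '[{"offset": [0,-0.0008,0],"turn": [0,0,0]},{"offset": [0,-0.0006,0],"turn": [0,0,0]},{"offset": [0,-0.0004,0],"turn": [0,0,0]}]'

```text
time: 8.4
tool_pos: [510.1, -19.3, 206.9]
eef_rot: [-170.7, -0.5, -19.2]
wrist_force: [-1.3, -4.9, 0.9]
gripper_width: -0.1
```

```bash
python3 -c "
from h import *
rep()
"
```

```text
t 8.4 L [  -1.03 -106.43  206.94] tip [  0.17 -78.58  36.2 ] F_L [ 0.39 -5.08  0.87] rot [-170.74   -0.46  -19.22] w -0.09812034764428758 j [ -8.03   8.99 122.83  12.43  46.6   92.72]
rotvec needed [-0.16 -0.01  0.01]
```

Call:
carry_out --deltas '[{"offset": [0,0.01,0],"turn": [0,0,0]},{"offset": [0,0.02,-0.01],"turn": [0,0,0]},{"offset": [0,0.01,-0.045],"turn": [0,0,0]},{"offset": [0,0,-0.05],"turn": [0,0,0]},{"offset": [0,0,-0.04],"turn": [0,0,0]},{"offset": [0,0,-0.01],"turn": [0,0,0]}]'

```text
time: 9.15
tool_pos: [486.5, -81.4, 355.8]
eef_rot: [-170.4, -0.3, -19.3]
wrist_force: [0.3, -1.0, 0.2]
gripper_width: -0.3
```

```bash
python3 -c "
from h import *
rep([0,-45,194],10)
from rig import get_image
p,d=get_image('side');cv2.imwrite('pics/s6.png',cv2.resize(p[140:290,180:320,::-1],None,fx=5,fy=4,interpolation=2))
cv2.imwrite('pics/s6b.png',cv2.resize(p[225:285,205:285,::-1],None,fx=10,fy=10,interpolation=2))
"
```

```text
t 9.15 L [  -2.49 -172.81  355.79] tip [  -1.88 -144.02  185.2 ] F_L [ 0.6  -0.86  0.21] rot [-170.42   -0.26  -19.28] w -0.3022287253732488 j [-15.76  -3.04 117.47  10.53  65.1   89.1 ]
rotvec needed [ 0.01 -0.    0.01]
delta tool mm (current axes) [  2.47 -99.09   7.81] in desired axes(tip) [  1.88 -99.05   8.53]
```

View pics/s6.png

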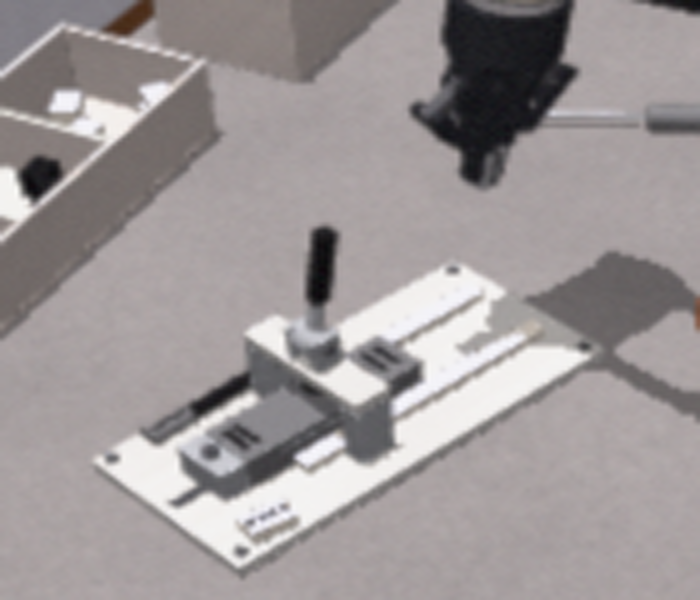

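View pics/s6b.png

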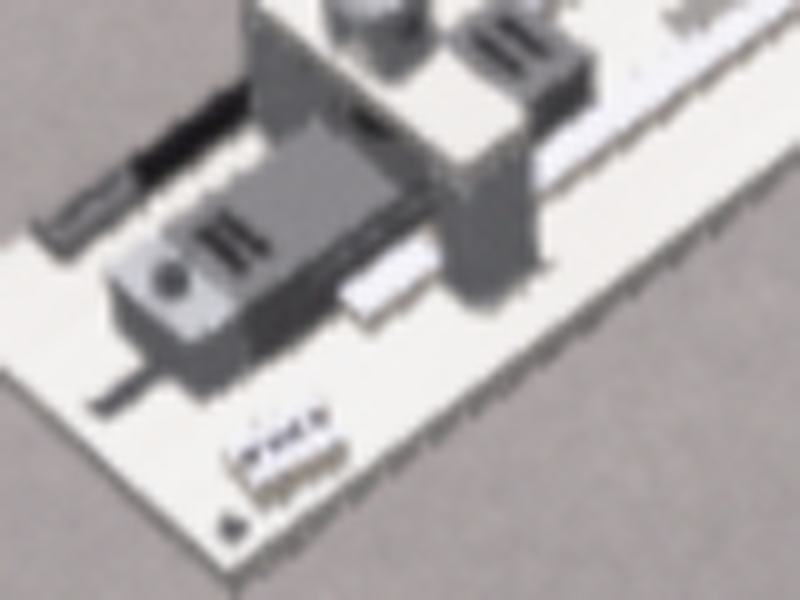

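Both crops show the carrier still home with no gap at (245,310). The lever is upright at (320,265) and the gripper is clear of it. Now I'll approach the lever.

Call:
carry_out --deltas '[{"offset": [0.001,-0.03,0.002],"turn": [0,0,0]},{"offset": [0.001,-0.04,0.003],"turn": [0,0,0]},{"offset": [0,-0.02,0.002],"turn": [0,0,0]},{"offset": [0,-0.005,0.001],"turn": [0,0,0]}]'

```text
time: 9.7
tool_pos: [518.5, 10.3, 356.9]
eef_rot: [-170.5, 0.3, -19.4]
wrist_force: [0.2, -0.4, 0.1]
gripper_width: -0.2
```

```bash
python3 -c "
from h import *
rep([0,-32,194],10)
from rig import get_image
p,d=get_image('top');cv2.imwrite('pics/t7.png',cv2.resize(p[125:230,200:345,::-1],None,fx=5.4,fy=5.4,interpolation=2))
"
```

```text
t 9.7 L [ -3.04 -75.71 356.86] tip [ -4.06 -47.02 186.26] F_L [ 0.33 -0.27  0.11] rot [-170.45    0.3   -19.37] w -0.21919453436314332 j [ -4.74  -0.63 115.01  10.38  63.86 100.21]
rotvec needed [0.01 0.01 0.  ]
delta tool mm (current axes) [  4.08 -16.09  -5.17] in desired axes(tip) [  4.06 -16.14  -5.01]
```

View pics/t7.png

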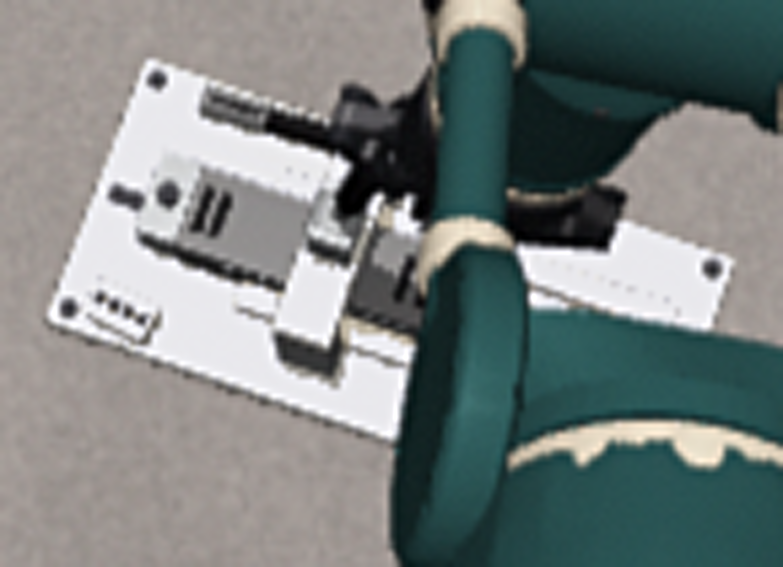

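The top view shows the gripper over the bridge's loading side at (400,160), with the knuckles above the lever handle. I'll raise slightly and close in to contact in small steps.

Call:
carry_out --deltas '[{"offset": [0.003,-0.005,-0.006],"turn": [0,0.005,0]},{"offset": [0.001,-0.004,-0.002],"turn": [0,0,0]},{"offset": [0,-0.003,0.0],"turn": [0,0,0]}]'

```text
time: 10.12
tool_pos: [525.5, 17.9, 365.4]
eef_rot: [-170.5, 0.2, -19.5]
wrist_force: [-0.2, 0.4, 1.2]
gripper_width: -0.0
```

```bash
python3 -c "
from h import *
rep([0,-32,194],10)
"
```

```text
t 10.125 L [  0.96 -66.2  365.36] tip [  0.36 -37.69 194.72] F_L [-0.31  0.33  1.18] rot [-170.51    0.19  -19.53] w -0.0033622442761002272 j [ -3.8   -0.34 113.78  10.18  64.5  101.52]
rotvec needed [0.01 0.   0.  ]
delta tool mm (current axes) [-0.35 -5.49  1.65] in desired axes(tip) [-0.36 -5.47  1.7 ]
```

Call:
carry_out --deltas '[{"offset": [0,-0.003,0.0005],"turn": [0,0,0]},{"offset": [0,-0.003,0.0005],"turn": [0,0,0]},{"offset": [0,-0.003,0.0005],"turn": [0,0,0]}]'

```text
time: 10.5
tool_pos: [528.7, 26.2, 365.8]
eef_rot: [-170.5, 0.1, -19.6]
wrist_force: [-0.3, -1.8, -0.2]
gripper_width: -0.2
```

Call:
carry_out --deltas '[{"offset": [0,-0.003,0.0005],"turn": [0,0,0]},{"offset": [0,-0.003,0.0005],"turn": [0,0,0]}]'

```text
time: 10.75
tool_pos: [530.8, 32.1, 365.9]
eef_rot: [-170.6, 0.1, -19.6]
wrist_force: [-1.4, -1.3, 1.6]
gripper_width: 0.0
```

```bash
python3 -c "
from h import *
rep([0,-32,194],10)
from rig import get_image
p,d=get_image('side');cv2.imwrite('pics/s8.png',cv2.resize(p[140:290,180:320,::-1],None,fx=5,fy=4,interpolation=2))
"
```

```text
t 10.75 L [  1.21 -51.01 365.95] tip [  0.82 -22.69 195.28] F_L [-0.84 -1.71  1.63] rot [-170.58    0.13  -19.58] w 0.03465856006621535 j [ -2.17   0.21 113.16  10.03  64.25 103.23]
rotvec needed [0.01 0.   0.  ]
delta tool mm (current axes) [-0.82  9.39 -0.25] in desired axes(tip) [-0.82  9.39 -0.35]
```

View pics/s8.png

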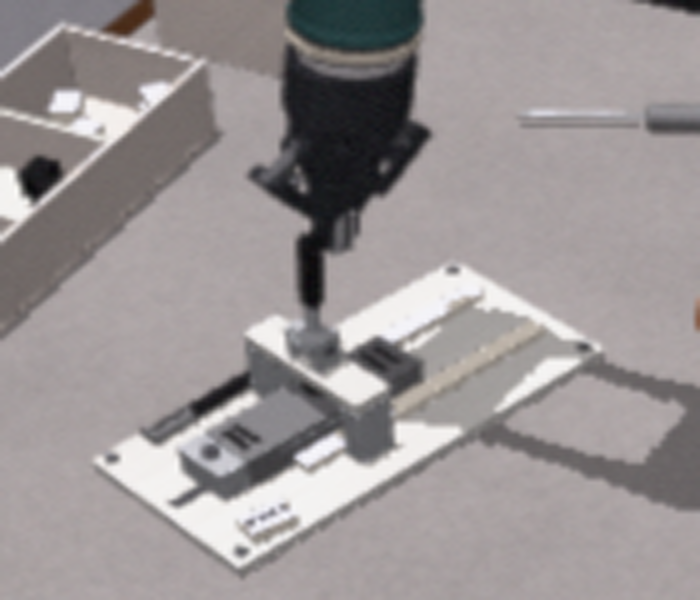

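The side view shows the finger tip at (340,245) against the back of the handle at (310,260), and the lever has begun to move. I'll follow the arc.

Call:
carry_out --deltas '[{"offset": [0,-0.006,0.0007],"turn": [0,0,0]},{"offset": [0,-0.006,0.0011],"turn": [0,0,0]},{"offset": [0,-0.006,0.0015],"turn": [0,0,0]},{"offset": [0,-0.006,0.002],"turn": [0,0,0]}]'

```text
time: 11.3
tool_pos: [539.7, 56.5, 365.6]
eef_rot: [-170.6, 0.1, -19.6]
wrist_force: [-2.2, -3.1, 4.5]
gripper_width: -0.1
```

```bash
cat >> h.py <<'E'
from scipy.optimize import brentq
def lev(c=7):
    s=ctrl.observe();Rt=R.from_euler("xyz",s["eef_rot"],degrees=True).as_matrix()
    q=F.T@(s["tool_pos"]+Rt@[0,-c,173]-O);y,z=q[1],q[2]-112
    try:
        aa=brentq(lambda a:-y*np.cos(a)+z*np.sin(a)-8,-.3,1.75);print("corner",q,"psi",aa+.18,"s",y*np.sin(aa)+z*np.cos(aa))
    except Exception as e: print(q,e)
E
python3 -c "
from h import *
rep();lev()
"
```

```text
t 11.3 L [  1.4  -25.1  365.58] tip [  1.17   3.12 194.89] F_L [-1.04 -3.69  4.53] rot [-170.61    0.07  -19.57] w -0.06399073976515414 j [  0.51   1.29 112.11   9.87  63.76 105.93]
rotvec needed [-0.16  0.    0.  ]
corner [  1.17  10.03 196.04] psi 0.39345879566910047 s 84.25407227451373
```

Call:
carry_out --deltas '[{"offset": [0,-0.0055,0.0026],"turn": [0,0,0]},{"offset": [0,-0.0053,0.003],"turn": [0,0,0]},{"offset": [0,-0.0051,0.0034],"turn": [0,0,0]},{"offset": [0,-0.0049,0.0038],"turn": [0,0,0]}]'

```text
time: 11.8
tool_pos: [548.2, 79.7, 358.6]
eef_rot: [-170.5, -0.0, -19.5]
wrist_force: [-3.6, -3.8, 7.2]
gripper_width: -0.0
```

```bash
python3 -c "
from h import *
rep();lev()
"
```

```text
t 11.8 L [  1.58  -0.4  358.62] tip [  1.62  28.05 187.98] F_L [-2.07 -4.78  7.16] rot [-170.54   -0.03  -19.52] w -0.006741476216736208 j [  2.95   2.72 111.4    9.85  62.56 108.18]
rotvec needed [-0.17 -0.    0.  ]
corner [  1.61  34.95 189.13] psi 0.7001181299027541 s 84.29871235260262
```

Call:
carry_out --deltas '[{"offset": [0,-0.0046,0.0043],"turn": [0,0,0]},{"offset": [0,-0.0043,0.0046],"turn": [0,0,0]},{"offset": [0,-0.004,0.0049],"turn": [0,0,0]},{"offset": [0,-0.0036,0.0052],"turn": [0,0,0]}]'

```text
time: 12.3
tool_pos: [555.4, 99.6, 345.3]
eef_rot: [-170.5, -0.1, -19.5]
wrist_force: [-3.8, -2.7, 7.8]
gripper_width: 0.2
```

```bash
python3 -c "
from h import *
rep();lev()
from rig import get_image
p,d=get_image('side');cv2.imwrite('pics/s9.png',cv2.resize(p[140:290,180:320,::-1],None,fx=5,fy=4,interpolation=2))
"
```

```text
t 12.3 L [  1.71  20.76 345.29] tip [  2.03  49.33 174.67] F_L [-2.62 -3.84  7.8 ] rot [-170.5    -0.13  -19.46] w 0.1566882724758513 j [  4.99   4.4  111.11   9.86  60.77 109.89]
rotvec needed [-0.17 -0.    0.  ]
corner [  2.01  56.23 175.82] psi 0.9964286186501992 s 84.68421205090688
```

View pics/s9.png

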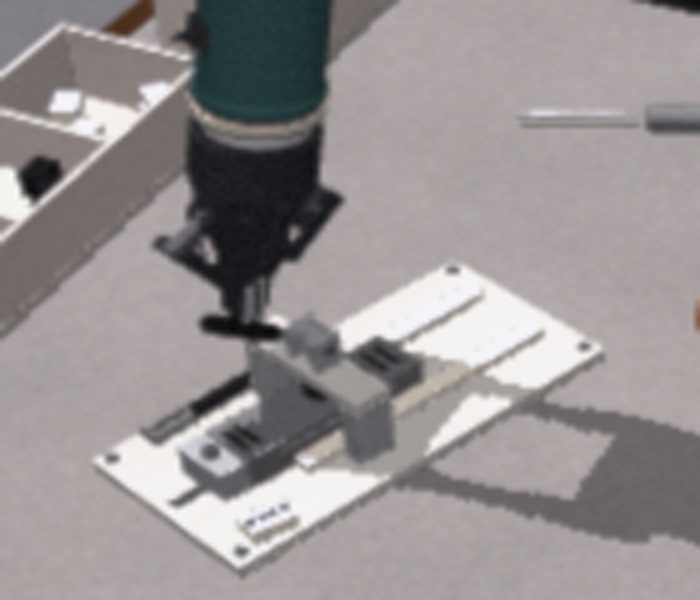

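The side view shows the lever well over at (240,328), with the finger on top of the handle. Continuing.

Call:
carry_out --deltas '[{"offset": [0,-0.0034,0.0054],"turn": [0,0,0]},{"offset": [0,-0.0031,0.0056],"turn": [0,0,0]},{"offset": [0,-0.0028,0.0058],"turn": [0,0,0]},{"offset": [0,-0.0025,0.006],"turn": [0,0,0]}]'

```text
time: 12.85
tool_pos: [561.1, 116.2, 325.4]
eef_rot: [-170.4, -0.2, -19.4]
wrist_force: [-1.7, -3.1, 3.6]
gripper_width: 0.0
```

```bash
python3 -c "
from h import *
rep();lev()
"
```

```text
t 12.85 L [  1.49  38.31 325.42] tip [  1.87  67.12 154.84] F_L [-0.58 -3.47  3.61] rot [-170.41   -0.16  -19.42] w 0.0027614720227913552 j [  6.62   6.32 111.27  10.03  58.43 111.06]
rotvec needed [-0.17 -0.    0.  ]
corner [  1.84  74.02 156.01] psi 1.3074703428290022 s 85.74396218012049
```

Call:
carry_out --deltas '[{"offset": [0,-0.0018,0.006],"turn": [0,0,0]},{"offset": [0,-0.0014,0.006],"turn": [0,0,0]},{"offset": [0,-0.001,0.006],"turn": [0,0,0]}]'

```text
time: 13.22
tool_pos: [563.6, 124.2, 306.1]
eef_rot: [-170.3, -0.1, -19.4]
wrist_force: [-0.5, -0.2, 0.2]
gripper_width: -0.3
```

```bash
python3 -c "
from h import *
rep();lev()
from rig import get_image
p,d=get_image('side');cv2.imwrite('pics/s10.png',cv2.resize(p[140:290,180:320,::-1],None,fx=5,fy=4,interpolation=2))
"
```

```text
t 13.225 L [  1.17  46.72 306.12] tip [  1.4   75.73 135.57] F_L [-0.41 -0.33  0.19] rot [-170.35   -0.11  -19.44] w -0.3169147985663123 j [  7.38   7.84 111.78  10.3   56.33 111.39]
rotvec needed [-0.17 -0.    0.  ]
corner [  1.38  82.63 136.75] psi 1.5526846753855572 s 85.88890250070058
```

View pics/s10.png

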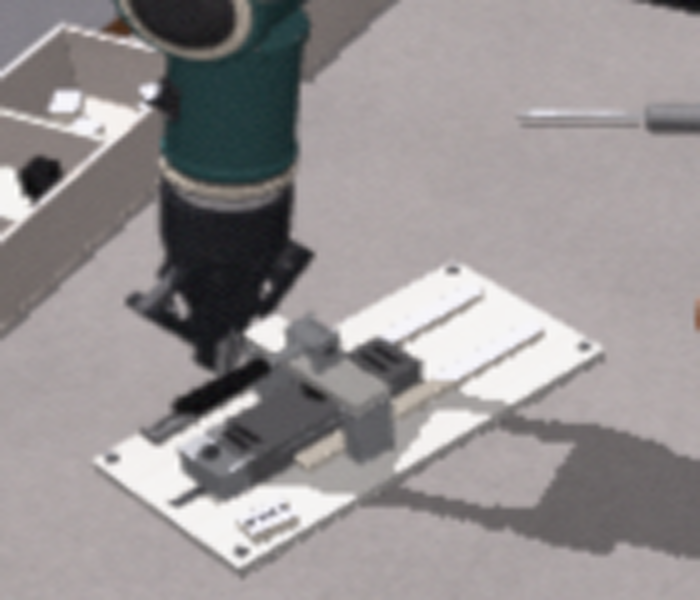

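The contact force fell to zero and the handle now lies level at (225,390), so the lever has snapped past centre. I'll back straight up and check.

Call:
carry_out --deltas '[{"offset": [0,-0.003,-0.015],"turn": [0,0,0]},{"offset": [0,-0.007,-0.04],"turn": [0,0,0]},{"offset": [0,-0.008,-0.05],"turn": [0,0,0]},{"offset": [0,0.03,-0.05],"turn": [0,0,0]},{"offset": [0,0.05,-0.03],"turn": [0,0,0]},{"offset": [0,0.06,-0.01],"turn": [0,0,0]},{"offset": [0,0.06,0],"turn": [0,0,0]},{"offset": [0,0.06,0],"turn": [0,0,0]},{"offset": [0,0.03,0],"turn": [0,0,0]},{"offset": [0,0,0],"turn": [0,0,0]}]'

```text
time: 14.52
tool_pos: [460.6, -166.2, 470.2]
eef_rot: [-170.3, -1.1, -19.4]
wrist_force: [0.6, 0.7, 0.1]
gripper_width: 0.1
```

```bash
python3 -c "
from h import *
rep()
from rig import get_image
p,d=get_image('side');cv2.imwrite('pics/s11.png',cv2.resize(p[210:290,190:310,::-1],None,fx=6.5,fy=6.5,interpolation=2))
p,dt=get_image('top');cv2.imwrite('pics/t11.png',cv2.resize(p[125:230,200:345,::-1],None,fx=5.4,fy=5.4,interpolation=2))
cv2.imwrite('pics/t11f.png',p[:,:,::-1])
"
```

```text
t 14.525 L [   1.6  -261.36  470.16] tip [   4.67 -232.3   299.65] F_L [0.3  0.89 0.11] rot [-170.33   -1.07  -19.36] w 0.1280842485634749 j [-26.21  -7.51 109.34   9.93  78.44  81.05]
rotvec needed [-0.17 -0.02  0.01]
```

View pics/s11.png

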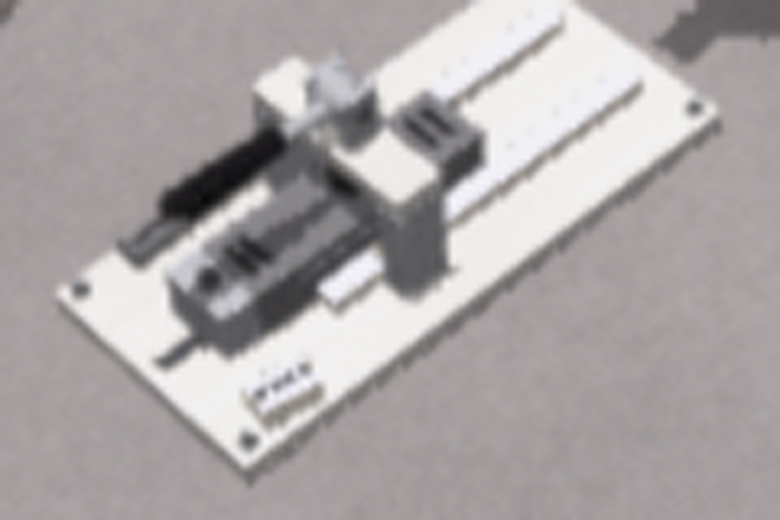

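View pics/t11.png

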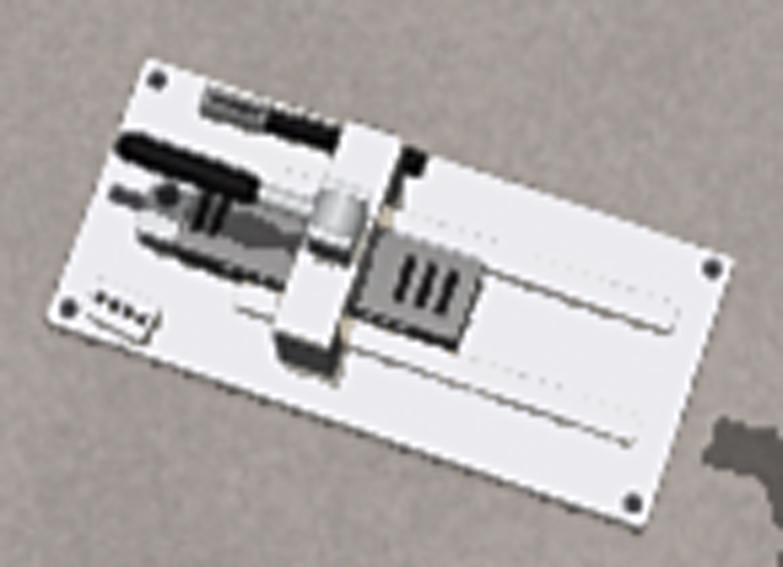

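View pics/t11f.png

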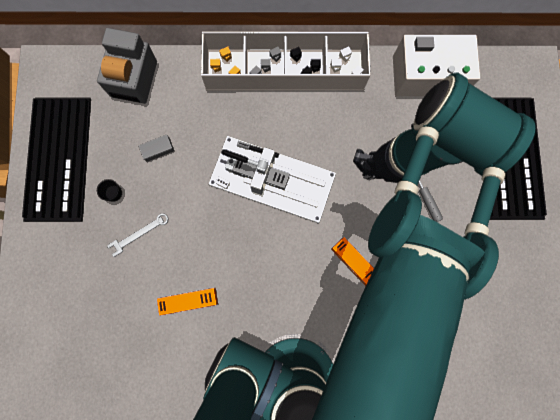

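The lever is level over the carrier (handle at side (225,175), top (185,165)), and the carrier butts against the stop at side (245,290). Marker, shell and the rest look unmoved. I'll measure the handle angle from depth before handing in.

```bash
python3 -c "
from h import *
from rig import get_image
p,d=get_image('top')
for u,v in((130,147),(160,157),(190,167),(220,177),(240,184)):
    x,y=200+u/5.4-.4,125+v/5.4-.4
    print(F.T@(px2w('top',x,y,d[round(y),round(x)])-O))
"
```

```text
[ -3.09 103.83 126.22]
[ -3.3   88.65 127.54]
[ -2.66  74.13 125.62]
[ -2.26  59.42 124.59]
[ -1.21  50.14 120.29]
```

The top of the handle is at z ≈ 126 mm for y = 59 to 104. That fits the closed stop (about 125 mm). Dead centre would put it near 144 mm.

```bash
python3 -c "
from rig import ctrl
print(ctrl.hand_in())"
```

```text
the job is handed in; nothing more can be done
None
```

I slid the carrier home against the end stop, threw the cam lever past centre so it snapped shut, backed the arm off and handed the job in at about 14.6 s. The hand-in gives no verdict.

- **Carrier:** with the closed fingers I pushed the rear end about 95 mm. The wrist force then jumped to about 9–10 N and further pushes moved nothing. Close crops show no gap at the stop, both before and after clamping.
- **Lever:** I followed its arc with the fingertip, with force readings of up to about 9 N. The force dropped to zero as it snapped past centre. Depth readings put the handle top at about 126 mm, which fits the closed stop (about 125 mm) and not dead centre (about 144 mm).
- **Bystanders:** the marker, shell, wrench, spare block and cup looked unmoved in the last top view. The arm partly hid the screwdriver there, and I didn't go near it.

I could not measure the pin depth or the foot force directly; I inferred both from the closed gap and the lever position. The force figures are samples at the end of each move, so brief peaks in between were not seen. No check failed or disagreed.

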